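Fit the electrode gland and hold the probe boom at its mark

TASK

Take the orange gland out of the parts bin and seat it upright in the holder plate at the tip of the parked probe boom, flange fully down on the plate, and let go of it. Then grip the boom's green handle so that its yellow lock button is squeezed in, draw the arm out until its black pointer stands level with the white line on the red rider, and finish while still holding it there, button squeezed, because I am about to tighten the clamp screw and the return spring takes the arm home if you let go. Leave the other fittings standing in the bin, leave the red rider where it is set, and do not shift or tip the dish, the bottle or the beaker.

Things in the scene. Friction and masses are not known exactly. Their poses are not given: they have to be found in the camera images.
- gland_center (a point): orange gland (electrode adapter), a turned part 54 mm tall standing upright in the bin; point on its axis half-way up, 27 mm above its foot. From the foot up: round spigot 24 mm in diameter, 20 mm long; flange 38 mm in diameter, 6 mm thick; ribbed neck 26 mm in diameter, 28 mm long, to grip it by (1 mm below to 27 mm above the point). About 45 g. z axis up.
- bin: blue open parts bin, outside 250 mm along its x, 180 mm along its y, 42 mm high, walls and floor 4 mm thick, fixed to the bench; six fittings stand in it on the floor, about 66 mm apart along its x and 72 mm along its y, in any order. Origin: centre of its underside on the bench
- stand: fixed rod stand of the probe boom. Origin on the bench straight below the parked handle; y axis: the way the boom extends; x axis: to the lock button's side. Square slotted sleeve 30 x 30 mm, axis 160 mm up, 45 to 264 mm back along -y, with tick marks every 10 mm; upright rod 235 mm tall at x -42, y -200 mm; steel keeper for the lock hook at y -46 to -53 mm, reaching to x +31 mm.
- boom (a joint): how far the telescoping arm is drawn out of the sleeve along the stand's +y, in m: 0 parked and locked at the start, 0.16 its end stop. A return spring pulls it back with about 2 N at 0 and 4 N at 0.13; friction 1 N.
- lock (a joint): travel of the lock button in m: 0 out (locked), 0.005 fully squeezed in; it needs at least 0.004 to clear the keeper. A spring presses it out, 2.5 N at 0 to 7.5 N fully in.
- handle (a point): centre of the grip, 160 mm above the bench, moves with the arm: green block 36 mm along the stand's x, 34 mm along y, 40 mm high, the yellow lock button (26 x 26 mm face) standing 8 mm out of its +x side: 44 mm over all along x, 39 mm squeezed. Fingers that pinch block and button along the stand's x, from above, squeeze the button. Axes as the stand's.
- holder_hole (a point): centre of the round hole in the holder plate at the arm's tip, at the plate's top face (156 mm above the bench), 85 mm along +y from the handle, moving with the arm. Plate 56 x 56 mm, 12 mm thick; hole 29 mm in diameter right through, with a 2 mm chamfer. A seated gland has its flange on the plate: gland_center 7 mm above this point.
- pointer (a point): upper end of the arm's black pointer, which stands out of the slot in the sleeve's top and moves along the scale with the arm; 24 mm above the sleeve's axis, 225 mm behind the handle's middle. Axes as the stand's.
- rider (a joint): where the red rider clip is set on the sleeve's scale, in m: the draw of the arm (joint boom) at which the pointer is level with the rider. 0.085 to 0.135.
- rider_mark (a point): middle of the white line on top of the red rider, a clip 6 mm wide on the +x half of the sleeve's top, 10 mm to the side of the pointer's path. Axes as the stand's; the arm is at the mark when the pointer's y in this frame is 0.
- grey_gland_center (a point): bystander in the bin: a grey gland of the same shape and size as the orange one; centre, half-way up
- stopper_center (a point): bystander in the bin: black rubber stopper, 36 mm in diameter at the top, 34 mm tall; centre
- red_cap_center (a point): bystander in the bin: red screw cap, 46 mm in diameter, 25 mm tall; centre
- brass_reducer_center (a point): bystander in the bin: brass reducer, 32 mm in diameter, 42 mm tall; centre
- white_nut_center (a point): bystander in the bin: white nut, 34 mm in diameter, 32 mm tall; centre
- dish_center (a point): bystander: glass dish 95 mm in diameter, 55 mm tall, loose on the slim white stirrer (30 mm high) below the place the boom's tip is drawn out to; its rim is 85 mm above the bench; centre, half-way up
- bottle_center (a point): bystander: glass bottle with a blue cap, 70 mm in diameter, 138 mm tall; centre
- beaker_center (a point): bystander: clear plastic beaker, 68 mm in diameter at the rim, 80 mm tall; centre
- gland: the orange gland itself; origin at the centre of its foot
Mind the look-alikes: they are no part of the job. What is meant by the gland is not pink, purple or turquoise, and is the smaller of those in its own colour.

How it is judged (in metres and radians):
On the way, in this order (a step that is already met when the one before it is completed fails the run):
1. the orange gland is seated in the holder plate of the parked boom and let go (horizontal distance between gland_center and holder_hole below 0.005 m and z of gland_center in the frame of holder_hole between 0.004 and 0.0105 m and angle between gland_center's own z axis and vertical below 0.12 rad and contact force between the fingers and gland below 0.2 N and value of joint boom below 0.006 m), for 0.2 s.
2. the lock button is squeezed in while the boom is still parked (value of joint lock above 0.0038 m and value of joint boom below 0.015 m and contact force between the fingers and stand above 3 N), for 0.1 s.
3. the boom is drawn out to the red rider (y of pointer in the frame of rider_mark between -0.005 and 0.005 m), for 0.2 s.
At the end, for the whole second after the job is handed in: Fingers still grip the handle (over 3 N) with the lock button in by 3.5 mm or more, boom at rest with its pointer within 5 mm (half a scale division) of the rider's line; gland untouched in the holder: within 5 mm of the hole's axis, flange down on the plate (3 mm), tilt under 0.12 rad (all of step 3 and horizontal distance between gland_center and holder_hole below 0.005 m and z of gland_center in the frame of holder_hole between 0.004 and 0.0105 m and angle between gland_center's own z axis and vertical below 0.12 rad and velocity of joint boom between -0.01 and 0.01 m/s and value of joint lock above 0.0035 m and contact force between the fingers and stand above 3 N and contact force between the fingers and gland below 0.2 N); the arm keeps its last pose, push and grip.
It fails at once if another fitting is lifted out of its place or knocked over (distance of any of grey_gland_center, stopper_center, red_cap_center, brass_reducer_center, white_nut_center from where it was at the start of the episode above 0.035 m or angle between any of grey_gland_center, stopper_center, red_cap_center, brass_reducer_center, white_nut_center's own z axis and vertical above 0.6 rad).
It fails at once if the dish, bottle or beaker is shifted by more than 25 mm or tipped (distance of any of dish_center, bottle_center, beaker_center from where it was at the start of the episode above 0.025 m or angle between any of dish_center, bottle_center, beaker_center's own z axis and vertical above 0.35 rad).
It fails at once if the red rider is shifted by more than 3 mm (distance of rider_mark from where it was at the start of the episode above 0.003 m).
It also fails if it takes over 54 s, if anything falls off the work surface, if the arm or the gripper's body presses on something with over 40 N, if the wrist force passes 120 N, or if a joint passes its speed limit or range.

ROBOT

A 7-joint arm with a two-finger parallel gripper is mounted at the origin on the work surface. World frame = base frame: x ahead of the robot, y to its left, z up, the work surface at z = 0. Lengths are in m, angles in degrees, forces in N, time in s.
With the tool pointing down it reaches from about 0.425 to 0.875 m from the base axis. Payload 4.7 kg.
Tool frame: the origin (TCP) lies at the very end of the fingers, on their centre line; the grasp point (between the pads) lies env.grip_point_offset behind it (env.grip_point_offset is the distance from the TCP to the grasp point, in m); z points along the fingers, y is the direction in which the jaws open and shut (so a half turn about z gives the same grasp; the last joint's range is limited). The gripper opens to 87 mm and grips with 3 to 60 N. Pads are 19 mm wide; open, the fingers measure 117 mm over their backs; the gripper's body (75 mm by 190 mm) begins 51 mm behind the grasp point.
Start: joints at [-69.036, 18.392, -4.016, 83.108, 1.295, 78.541, -3.26], TCP at [0.224, 0.61, 0.223] pointing down, gripper open.
Joint ranges: [-163.93, 163.93], [-17.29, 119.83], [-79.2, 71.16], [3.27, 140.29], [-89.18, 269.18], [5.43, 117.66], [-154.24, 154.24]. Speed limits (degrees/s): [147.25, 147.25, 180, 180, 180, 180, 180].

INTERFACE

Orientations are given as [roll, pitch, yaw] about the fixed x, y, z axes, in that order (R = Rz(yaw) Ry(pitch) Rx(roll)).
In Python, from cell import env gives the robot as it stands.
- The arm moves only by the tool send_rows, never from a script. Its argument "plan" is a list of rows, each a list of 7 numbers: the finger opening in mm, from 0 to 87, then the shift along the tool's x, y, z in mm, then the turn, a rotation vector about the tool's x, y, z in rad. A call has 1 to 12 rows; each row shifts and turns the commanded pose from where the row before left it, along the tool's axes as they then stand; what a row does not reach is not made up. A row lasts 1/10 s, in which the tool goes at most 50 mm and 8.59 degrees, less where a joint would pass 70% of its speed; a pose out of reach is approached as far as the arm can. A call is refused whole if a number of a shift passes 50 or a number of a turn 0.15, either way. A call with a gripper value outside its range is refused whole. The fingers move at their own pace and stop on an object; "grip_force" is the grip in N (left out, the last holds). Time passes only in rows, so rows that do not move let the fingers close. It gives the time, the measured TCP pose, the force and the opening at its end, in the units of the state.
- env.get_obs(): the state, without advancing time (a new reading comes with each control period).
- env.read_camera(name): name is "side" or "top" or "wrist"; returns the picture (384x512x3 uint8, red, green, blue); there is no depth.
- env.get_calibration(name): a dict with "fx", "fy", "cx", "cy" (pixels), "extrinsics" (4x4, takes a point from camera to world coordinates). Camera axes: x right, y down, z forward; pixel columns grow to the right and rows downward; lengths in m; the calibration is good to about 2 mm. A picture is of the moment at which its call begins: read the wrist's pose just before it. get_calibration takes no time and is no camera call; for the wrist camera it gives the pose at the moment of the call.
- env.sign_off(): hands the job in, once; it reports no verdict.
Trained networks look in the newest picture that a camera, given by its name, has taken for a name from the list of things; names that differ only in an ending like _2 or _b are one class to them, and where a whole thing is asked for, a point or a joint stands for the part that bears it (a point fixed in the world has none). Each returns a list of dicts, best first, with "confidence" (0 to 1); they miss things now and then, are a little off and sometimes report something else, mostly with a low value. They report only what shows in the picture. A call takes as long as a camera call. They do not tell look-alikes from the thing itself.
- env.regions_of(camera, query): "region" (384x512 bool, what is visible of it) and "rect" ([left, top, right, bottom] in pixels, round what is visible of it).
The state is a dict: "time_s": time; "qpos": joint angles; "joint_velocities": joint speeds; "effort": joint torques, N m; "tool_pos": TCP position; "tool_rot": TCP orientation; "force": force on the tool from outside, world axes, zero at the start; "wrist_torque": the same for the moment, N m; "grip_width": finger opening in m.
Only numpy, scipy, OpenCV 4.12 (cv2) and the standard library are available. Lean on these libraries where they do the work, as an engineer would, in place of code of your own. Each camera call takes 0.05 s, during which the arm holds its last target. There are 200 camera calls.

## Working session

There is one attempt and no reset: what is moved stays moved. The work goes in short steps, Python scripts to look and compute and a tool call to move; the robot and the scene stay as the last step left them, time stands still between calls to the robot, and variables do not carry over. Pictures are saved under pics/ and viewed, about 8 in all and at most 12, crops included, and the job is handed in when it is done.

Besides the shell and the picture viewer there is one more tool, called after "Emit:" by a JSON object that holds its "name" and its "arguments", one argument or row to a line. send_rows: Moves the arm, as the interface text tells. Its arguments: {"type":"object","properties":{"plan":{"type":"array"},"grip_force":{"type":"number"}},"required":["plan"]}

```bash
ls; mkdir -p pics; cat > h.py <<'E'
import numpy as np, cv2
from cell import env
def snap(c,name=None):
    im=env.read_camera(c)
    if name: cv2.imwrite(f'pics/{name}.png',im[:,:,::-1])
    return im
def ray(c,u,v,z):
    k=env.get_calibration(c);T=np.array(k['extrinsics'])
    d=T[:3,:3]@np.array([(u-k['cx'])/k['fx'],(v-k['cy'])/k['fy'],1]);o=T[:3,3]
    return o+d*(z-o[2])/d[2]
def proj(c,p):
    k=env.get_calibration(c);T=np.array(k['extrinsics'])
    q=T[:3,:3].T@(np.array(p)-T[:3,3]);return np.array([k['fx']*q[0]/q[2]+k['cx'],k['fy']*q[1]/q[2]+k['cy']])
E
python3 - <<'E'
from h import *
np.set_printoptions(precision=3,suppress=True)
a=snap('top');b=snap('side');
cv2.imwrite('pics/top.png',cv2.resize(a[:,:,::-1],(800,600)))
cv2.imwrite('pics/side.png',cv2.resize(b[:,:,::-1],(800,600)))
print(env.grip_point_offset,env.get_obs())
for c in('top','side','wrist'): print(c,env.get_calibration(c))
for c in('top','side'):
  for q in('gland','bin','stand','handle','holder_hole','pointer','rider_mark','dish_center','bottle_center','beaker_center','grey_gland_center'):
    r=env.regions_of(c,q); print(c,q,[(round(x['confidence'],2),list(np.round(x['rect'],0))) for x in r[:4]])
E
```

```text
pics
0.0187 {'time_s': 0.1, 'qpos': array([-69.036,  18.435,  -4.016,  83.168,   1.293,  78.54 ,  -3.258]), 'joint_velocities': array([-0.105, -0.16 ,  0.06 , -0.255, -0.011, -0.068,  0.048]), 'effort': array([ -0.   , -49.257,  -0.406, -31.34 ,  -0.064,   0.039,   0.   ]), 'tool_pos': array([0.224, 0.61 , 0.222]), 'tool_rot': array([-179.903,    0.004,  159.848]), 'force': array([ 0.807, -0.202,  0.075]), 'wrist_torque': array([-0.007,  0.007,  0.027]), 'grip_width': 0.087011282445422}
top {'fx': 479.9513698081745, 'fy': 479.9513698081745, 'cx': 260.3924506483599, 'cy': 191.29474794140881, 'extrinsics': array([[ 0.01 , -0.991,  0.134,  0.344],
       [-1.   , -0.01 , -0.001,  0.017],
       [ 0.002, -0.134, -0.991,  1.469],
       [ 0.   ,  0.   ,  0.   ,  1.   ]])}
side {'fx': 420.53054550040184, 'fy': 420.53054550040184, 'cx': 248.8177644276769, 'cy': 196.31259331561102, 'extrinsics': array([[-0.997, -0.037,  0.069,  0.483],
       [-0.077,  0.639, -0.766,  0.771],
       [-0.016, -0.769, -0.64 ,  0.739],
       [ 0.   ,  0.   ,  0.   ,  1.   ]])}
wrist {'fx': 339.3681947726147, '
[... 2732 characters left out ...]
t64(242.0), np.float64(100.0), np.float64(267.0), np.float64(186.0)])]
side pointer [(0.63, [np.float64(239.0), np.float64(102.0), np.float64(265.0), np.float64(181.0)])]
side rider_mark []
side dish_center [(0.69, [np.float64(234.0), np.float64(214.0), np.float64(274.0), np.float64(261.0)])]
side bottle_center [(0.85, [np.float64(134.0), np.float64(201.0), np.float64(172.0), np.float64(256.0)]), (0.22, [np.float64(241.0), np.float64(99.0), np.float64(264.0), np.float64(188.0)])]
side beaker_center [(0.64, [np.float64(178.0), np.float64(165.0), np.float64(204.0), np.float64(196.0)])]
side grey_gland_center [(0.72, [np.float64(249.0), np.float64(344.0), np.float64(270.0), np.float64(368.0)])]
```

View pics/top.png

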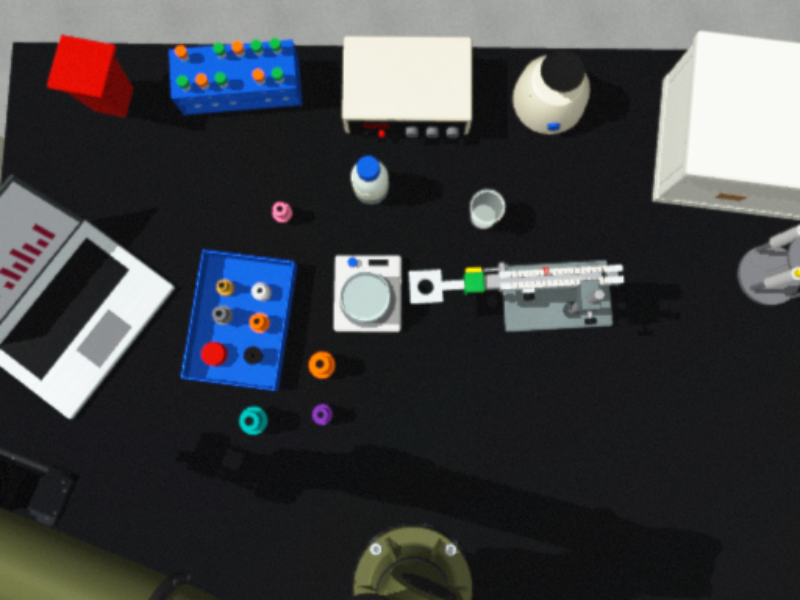

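View pics/side.png

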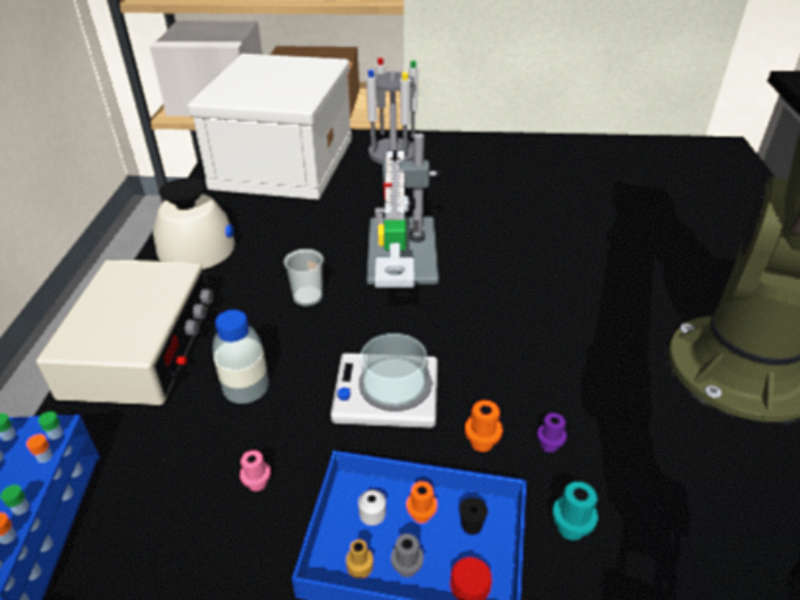

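Orange candidates (top view, 800x600 pixels):
- Small orange gland in the bin: (259,322), side view (421,502).
- Larger orange look-alike outside the bin: (321,365).
- Pink (281,211), purple (321,414), turquoise (252,420) and grey (222,315) parts, plus a brass reducer at (224,287).
- Rack caps at the top left.

I choose the one in the bin, because it is the smaller orange one. Next I triangulate.

```bash
cat >> h.py <<'E'
def tri(obs):
    A=np.zeros((3,3));b=np.zeros(3)
    for c,u,v in obs:
        o=np.array(env.get_calibration(c)['extrinsics'])[:3,3];d=ray(c,u,v,0)-o;d/=np.linalg.norm(d)
        M=np.eye(3)-np.outer(d,d);A+=M;b+=M@o
    return np.linalg.solve(A,b)
def blob(im,h,box,s=110,v=60):
    hsv=cv2.cvtColor(im,cv2.COLOR_RGB2HSV);m=cv2.inRange(hsv,(h[0],s,v),(h[1],255,255))
    x0,y0,x1,y1=box;k=np.zeros_like(m);k[y0:y1,x0:x1]=m[y0:y1,x0:x1]
    n,l,st,ce=cv2.connectedComponentsWithStats(k);o=1+np.argsort(-st[1:,4])
    return [(st[i].tolist(),np.round(ce[i],1).tolist()) for i in o[:3]]
E
python3 - <<'E'
from h import *
np.set_printoptions(precision=4,suppress=True)
t=cv2.cvtColor(cv2.resize(cv2.imread('pics/top.png'),(512,384),interpolation=cv2.INTER_AREA),4)
s=cv2.cvtColor(cv2.resize(cv2.imread('pics/side.png'),(512,384),interpolation=cv2.INTER_AREA),4)
gt=blob(t,(5,18),(155,195,180,220));gs=blob(s,(5,18),(255,300,290,340));print(gt,gs)
ht=blob(t,(45,75),(285,160,320,200));hs=blob(s,(45,75),(235,130,275,170));print(ht,hs)
bt=blob(t,(22,34),(285,160,320,200));print('btn',bt)
rt=blob(t,(0,10),(330,160,370,190),s=90);rt2=blob(t,(170,180),(330,160,370,190),s=90);print('rider',rt,rt2)
print('gland tri',tri([('top',*gt[0][1]),('side',*gs[0][1])]))
print('handle tri',tri([('top',*ht[0][1]),('side',*hs[0][1])]))
print(ray('top',*gt[0][1],.045),ray('top',*ht[0][1],.178))
print('hole ray', ray('top',426*.64,287*.64,.156))
w=snap('wrist','wrist0')
E
```

```text
[([160, 201, 12, 12, 114], [165.5, 206.1])] [([261, 308, 18, 26, 340], [269.6, 321.0])]
[([296, 174, 15, 15, 183], [302.9, 180.6])] [([246, 141, 14, 19, 233], [252.5, 149.0])]
btn [([297, 170, 12, 4, 43], [302.6, 171.6])]
rider [([348, 171, 3, 5, 13], [349.0, 172.7])] []
gland tri [0.4904 0.3008 0.0345]
handle tri [ 0.5508 -0.1002  0.1636]
[0.4897 0.2987 0.045 ] [ 0.5497 -0.099   0.178 ]
hole ray [ 0.5437 -0.0172  0.156 ]
```

View pics/wrist0.png

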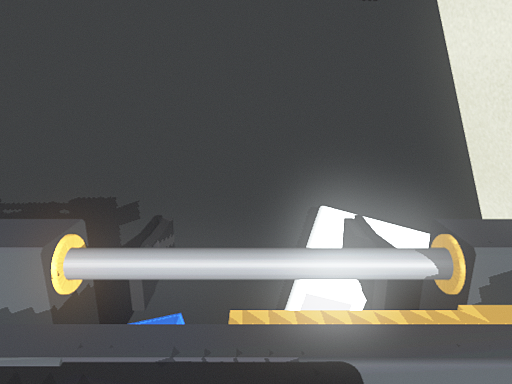

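The wrist view shows mostly the gripper. It sees the bench only on the tool's +x side (rows < 230), with the bin corner at (165,320) hidden. I'll move so that the gland lies on the tool's +x side.

```bash
cat >> h.py <<'E'
def go(x,y,z,yaw,n=None,wmax=40.):
    "print rows (tool shift mm, turn z rad) for a move to world x,y,z,yaw"
    o=env.get_obs();p=o['tool_pos'];y0=o['tool_rot'][2];d=(np.array([x,y,z])-p)*1000;dy=(yaw-y0+180)%360-180
    n=n or int(max(np.ceil(np.linalg.norm(d)/wmax),np.ceil(abs(dy)/8),1));
    print('n',n,'from',np.round(p,4),np.round(o['tool_rot'],2))
    for i in range(n):
        a=np.radians(y0+dy*i/n);c,s=np.cos(a),np.sin(a);e=d/n
        print(np.round([e[0]*c+e[1]*s,e[0]*s-e[1]*c,-e[2]],1).tolist(),round(-np.radians(dy/n),3))
E
python3 -c "
from h import *
go(.49,.235,.2,94)"
```

```text
n 12 from [0.224  0.6102 0.2226] [180.     0.   159.85]
[-31.6, -21.7, 1.9] 0.096
[-33.5, -18.6, 1.9] 0.096
[-35.1, -15.3, 1.9] 0.096
[-36.4, -11.9, 1.9] 0.096
[-37.4, -8.3, 1.9] 0.096
[-38.0, -4.7, 1.9] 0.096
[-38.3, -1.1, 1.9] 0.096
[-38.2, 2.6, 1.9] 0.096
[-37.8, 6.3, 1.9] 0.096
[-37.0, 9.8, 1.9] 0.096
[-35.9, 13.3, 1.9] 0.096
[-34.5, 16.7, 1.9] 0.096
```

Emit:
{"name": "send_rows", "arguments": {
  "plan": [
    [50, -32, -22, 2, 0, 0, 0.096],
    [50, -33, -19, 2, 0, 0, 0.096],
    [50, -35, -15, 2, 0, 0, 0.096],
    [50, -36, -12, 2, 0, 0, 0.096],
    [50, -37, -8, 2, 0, 0, 0.096],
    [50, -38, -5, 2, 0, 0, 0.096],
    [50, -38, -1, 2, 0, 0, 0.096],
    [50, -38, 3, 2, 0, 0, 0.096],
    [50, -38, 6, 2, 0, 0, 0.096],
    [50, -37, 10, 2, 0, 0, 0.096],
    [50, -36, 13, 2, 0, 0, 0.096],
    [50, -35, 17, 2, 0, 0, 0.096]
  ]
}}

```text
time_s: 2.45
tool_pos: [0.4893, 0.2336, 0.1988]
tool_rot: [180.0, -0.0, 93.6]
force: [0.2, 0.2, -0.6]
grip_width: 0.0504
```

Emit:
{"name": "send_rows", "arguments": {
  "plan": [
    [50, 0, 0, 0, 0, 0, 0],
    [50, 0, 0, 0, 0, 0, 0]
  ]
}}

```text
time_s: 2.65
tool_pos: [0.489, 0.2342, 0.1987]
tool_rot: [-180.0, -0.0, 93.7]
force: [-1.0, 1.0, 0.0]
grip_width: 0.0496
```

```bash
python3 - <<'E'
from h import *
np.set_printoptions(precision=4,suppress=True)
o=env.get_obs();w=snap('wrist','w1');print(o['tool_pos'],o['tool_rot'],o['time_s'])
b=blob(w,(5,18),(0,0,512,384));print(b,proj('wrist',[.4905,.3,.058]))
for q in b: print(ray('wrist',*q[1],.045))
E
```

```text
[0.489  0.2342 0.1987] [-179.9978   -0.0278   93.7349] 2.65
[([246, 78, 39, 40, 999], [265.1, 97.3]), ([151, 191, 54, 56, 892], [178.2, 213.5]), ([137, 233, 17, 24, 172], [145.2, 243.5])] [265.1067 102.0626]
[0.4905 0.3038 0.045 ]
[0.4129 0.187  0.045 ]
[0.3797 0.1524 0.045 ]
```

View pics/w1.png

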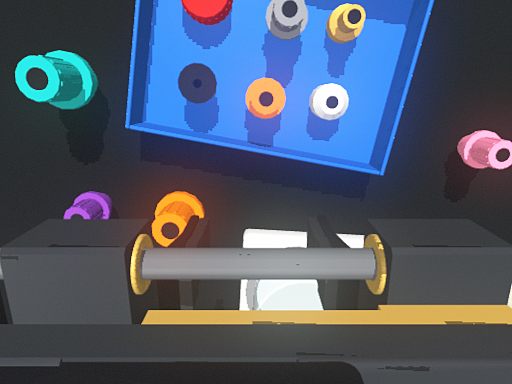

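The wrist picture shows the bin with the orange gland at (265,98) next to the white nut at (329,101) and the black stopper at (197,83). The larger orange part, outside the bin at (178,214), is the look-alike, so my choice holds.

```bash
python3 - <<'E'
from h import *
np.set_printoptions(precision=4,suppress=True)
w=cv2.imread('pics/w1.png')[:,:,::-1];c=w[75:122,243:290]
g=c.sum(2);m=((g<250)).astype(np.uint8);n,l,st,ce=cv2.connectedComponentsWithStats(m)
for i in range(1,n):
  if st[i,4]>30: u=ce[i]+[243,75]; print(st[i],u,ray('wrist',*u,.058))
go(.4903,.302,.075,93.7)
E
```

```text
n 4 from [0.4882 0.2356 0.1986] [-179.99   -0.05   93.89]
[16.5, 1.6, 30.9] 0.001
[16.5, 1.6, 30.9] 0.001
[16.5, 1.6, 30.9] 0.001
[16.5, 1.6, 30.9] 0.001
```

```bash
python3 - <<'E'
from h import *
np.set_printoptions(precision=4,suppress=True)
w=cv2.imread('pics/w1.png');c=w[70:128,236:294]
v=c.max(2);m=((v<190)&(np.hypot(*np.mgrid[-28:30,-29:29])<12)).astype(np.uint8);n,l,st,ce=cv2.connectedComponentsWithStats(m)
for i in range(1,n):
  if st[i,4]>30: u=ce[i]+[236,70]; print(st[i],u,ray('wrist',*u,.058))
print(ray('wrist',265,97.5,.03))
P=np.array([env.get_obs()['tool_pos'] for _ in range(3)]);print(P)
E
```

```text
[ 23  22  14  14 160] [265.7    98.575] [0.4908 0.303  0.058 ]
[0.4907 0.3035 0.03  ]
[[0.4882 0.2356 0.1986]
 [0.4882 0.2356 0.1986]
 [0.4882 0.2356 0.1986]]
```

Emit:
{"name": "send_rows", "arguments": {
  "plan": [
    [38, 22, 2, 25, 0, 0, 0],
    [38, 22, 2, 40, 0, 0, 0],
    [38, 22, 2.4, 40, 0, 0, 0],
    [38, 0, 0, 25, 0, 0, 0],
    [38, 0, 0, 20, 0, 0, 0],
    [38, 0, 0, 14, 0, 0, 0],
    [38, 0, 0, 0, 0, 0, 0],
    [38, 0, 0, 0, 0, 0, 0]
  ],
  "grip_force": 20
}}

```text
time_s: 3.5
tool_pos: [0.4907, 0.302, 0.0352]
tool_rot: [180.0, -0.0, 93.9]
force: [-0.5, 0.1, 1.0]
grip_width: 0.0379
```

Emit:
{"name": "send_rows", "arguments": {
  "plan": [
    [38, 0, 0, 2.5, 0, 0, 0],
    [20, 0, 0, 0, 0, 0, 0],
    [20, 0, 0, 0, 0, 0, 0],
    [20, 0, 0, 0, 0, 0, 0],
    [20, 0, 0, 0, 0, 0, 0],
    [20, 0, 0, 0, 0, 0, 0]
  ]
}}

```text
time_s: 4.1
tool_pos: [0.491, 0.3014, 0.0327]
tool_rot: [179.9, -0.0, 93.8]
force: [-0.5, -0.6, 2.9]
grip_width: 0.0254
```

Emit:
{"name": "send_rows", "arguments": {
  "plan": [
    [20, 0, 0, -10, 0, 0, 0],
    [20, 0, 0, -30, 0, 0, 0],
    [20, 0, 0, -40, 0, 0, 0],
    [20, 0, 0, -45, 0, 0, 0],
    [20, 0, 0, -45, 0, 0, 0],
    [20, -25, 2, -38, 0, 0, 0],
    [20, -38, 2, 0, 0, 0, 0],
    [20, -40, 3, 0, 0, 0, 0],
    [20, -40, 3, 0, 0, 0, 0],
    [20, -40, 3, 0, 0, 0, 0],
    [20, -40, 3, 0, 0, 0, 0],
    [20, -40, 3, 0, 0, 0, 0]
  ]
}}

```text
time_s: 5.3
tool_pos: [0.5269, 0.0383, 0.2405]
tool_rot: [180.0, -0.0, 93.8]
force: [1.3, -0.5, -0.2]
grip_width: 0.0255
```

Emit:
{"name": "send_rows", "arguments": {
  "plan": [
    [20, -40, 3, 0, 0, 0, 0],
    [20, -40, 3, 0, 0, 0, 0],
    [20, -40, 3, 0, 0, 0, 0],
    [20, -40, 3, 0, 0, 0, 0],
    [20, -20, 2, 0, 0, 0, 0],
    [20, -10, 0, 0, 0, 0, 0],
    [20, 0, 0, 0, 0, 0, 0],
    [20, 0, 0, 0, 0, 0, 0],
    [20, 0, 0, 0, 0, 0, 0]
  ]
}}

```text
time_s: 6.2
tool_pos: [0.554, -0.1465, 0.24]
tool_rot: [-180.0, -0.1, 94.0]
force: [-0.1, 0.5, -0.2]
grip_width: 0.0253
```

```bash
python3 - <<'E'
from h import *
np.set_printoptions(precision=4,suppress=True)
o=env.get_obs();w=snap('wrist','w2');print(o['tool_pos'],o['tool_rot'],o['time_s'],o['grip_width'])
print('g',[(q,ray('wrist',*q[1],.18)) for q in blob(w,(45,75),(0,0,512,384))[:2]])
print('y',[(q,ray('wrist',*q[1],.17)) for q in blob(w,(22,34),(0,0,512,384))])
E
```

```text
[ 0.554  -0.1465  0.24  ] [-179.9951   -0.0656   94.0088] 6.2 0.02530155957019986
g [(([233, 105, 55, 53, 2743], [259.8, 131.5]), array([ 0.5524, -0.099 ,  0.18  ]))]
y [(([287, 111, 13, 41, 480], [292.8, 131.0]), array([ 0.5749, -0.0982,  0.17  ])), (([183, 237, 7, 52, 150], [185.5, 263.6]), array([ 0.5034, -0.2034,  0.17  ])), (([327, 238, 6, 52, 146], [329.8, 263.0]), array([ 0.6125, -0.1953,  0.17  ]))]
```

View pics/w2.png

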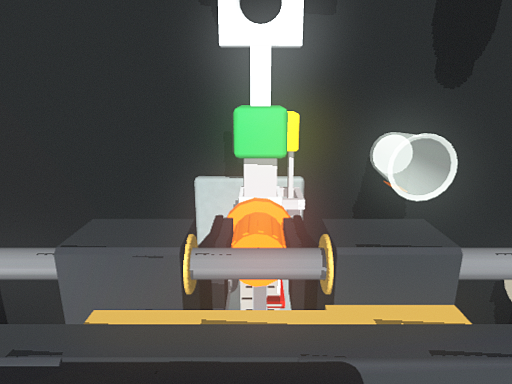

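The handle is at (260,131) with its button at (293,131). The plate's hole at (261,8) is cut off at the top edge, and the boom runs straight up the picture, so the stand's yaw is about 4°. I'll step forward to see the whole hole.

Emit:
{"name": "send_rows", "arguments": {
  "plan": [
    [20, 25, 0, 0, 0, 0, 0],
    [20, 20, 0, 0, 0, 0, 0],
    [20, 0, 0, 0, 0, 0, 0],
    [20, 0, 0, 0, 0, 0, 0],
    [20, 0, 0, 0, 0, 0, 0]
  ]
}}

```text
time_s: 6.75
tool_pos: [0.5507, -0.1044, 0.2402]
tool_rot: [180.0, 0.0, 93.8]
force: [-0.1, -0.3, -0.5]
grip_width: 0.0256
```

```bash
python3 - <<'E'
from h import *
np.set_printoptions(precision=4,suppress=True)
o=env.get_obs();w=snap('wrist','w3');print(o['tool_pos'],o['tool_rot'],o['time_s'])
print('g',[(q,ray('wrist',*q[1],.18)) for q in blob(w,(45,75),(0,0,512,384))[:1]])
g=w.min(2);wh=(g>150).astype(np.uint8);n,l,st,ce=cv2.connectedComponentsWithStats(wh[:150]);i=1+np.argmax(st[1:,4]);print('plate',st[i])
x,y,ww,hh=st[i][:4];pl=(l==i).astype(np.uint8)
c,_=cv2.findContours(pl,cv2.RETR_CCOMP,cv2.CHAIN_APPROX_NONE)
for k in c:
  if 60<cv2.contourArea(k): 
    e=cv2.fitEllipse(k);print(cv2.contourArea(k),e,ray('wrist',*e[0],.156),ray('wrist',*e[0],.154))
c=w.copy()[0:160,180:340];cv2.imwrite('pics/w3c.png',cv2.resize(c[:,:,::-1],None,fx=4,fy=4,interpolation=0)[:600])
E
```

```text
[ 0.5507 -0.1044  0.2402] [179.9874   0.0296  93.8108] 6.75
g [(([235, 161, 52, 48, 1902], [260.5, 181.7]), array([ 0.552, -0.091,  0.18 ]))]
plate [ 198    0  146  150 9254]
10324.0 ((266.99176025390625, 53.22566223144531), (132.055419921875, 158.72341918945312), 13.76318073272705) [ 0.5509 -0.0065  0.156 ] [ 0.551  -0.0063  0.154 ]
1426.5 ((259.87957763671875, 66.8383560180664), (41.441986083984375, 43.904754638671875), 170.97048950195312) [ 0.5467 -0.0156  0.156 ] [ 0.5467 -0.0155  0.154 ]
```

View pics/w3c.png

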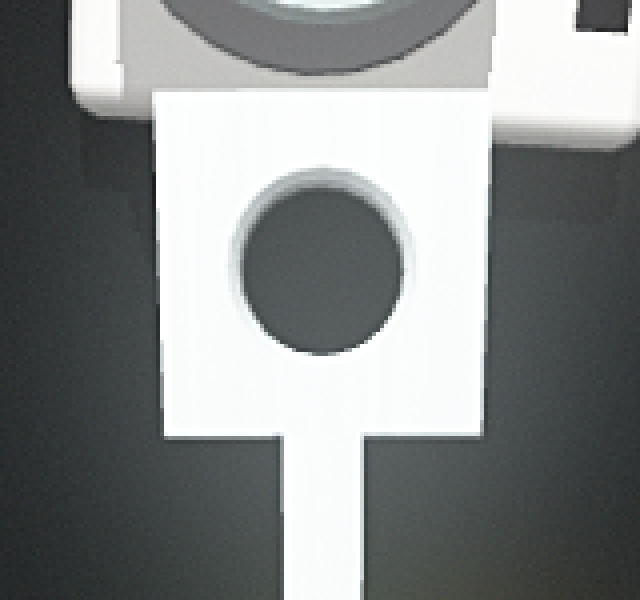

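The crop shows the plate (x 218–303, y 22–109 in full-picture pixels) with the chamfered hole centred near (260.5,65).

```bash
python3 - <<'E'
from h import *
np.set_printoptions(precision=4,suppress=True)
C=np.array([ray('wrist',180+u/4,v/4,.156) for u,v in[(153,90),(492,90),(484,437),(163,437)]]);print(C,C.mean(0))
print(np.linalg.norm(np.roll(C,1,0)-C,axis=1)); d=C[0]-C[3]+C[1]-C[2];print('yaw',np.degrees(np.arctan2(-d[0],d[1])))
print('rim',ray('wrist',260.4,65,.156))
print(env.get_obs()['tool_pos'])
h=C.mean(0);print('handle',h-.085*np.array(d)/np.linalg.norm(d))
# held gland: predicted pixel of its top ring
w=cv2.imread('pics/w3.png')[:,:,::-1]
print(blob(w,(3,18),(180,180,340,384)),proj('wrist',np.array(env.get_obs()['tool_pos'])+[0,0.0,.025]))
E
```

```text
[[ 0.517   0.0105  0.156 ]
 [ 0.5735  0.0143  0.156 ]
 [ 0.5778 -0.0422  0.156 ]
 [ 0.5208 -0.046   0.156 ]] [ 0.5473 -0.0158  0.156 ]
[0.0566 0.0566 0.0566 0.0571]
yaw 4.065854278667194
rim [ 0.5469 -0.0144  0.156 ]
[ 0.5507 -0.1047  0.2402]
handle [ 0.5533 -0.1006  0.156 ]
[([227, 198, 85, 50, 3005], [264.5, 224.3]), ([239, 279, 38, 8, 208], [257.5, 281.6]), ([226, 201, 8, 8, 25], [230.0, 205.0])] [256.9253 259.7217]
```

Emit:
{"name": "send_rows", "arguments": {
  "plan": [
    [20, 30, 1, 0, 0, 0, 0],
    [20, 30, 0.5, 10, 0, 0, 0],
    [20, 20, 0.5, 20, 0, 0, 0],
    [20, 8.3, 0, 18, 0, 0, 0],
    [20, 0, 0, 0, 0, 0, 0],
    [20, 0, 0, 0, 0, 0, 0],
    [20, 0, 0, 0, 0, 0, 0]
  ]
}}

```text
time_s: 7.5
tool_pos: [0.5477, -0.0171, 0.1933]
tool_rot: [179.9, 0.0, 93.7]
force: [0.2, -0.8, 0.3]
grip_width: 0.0251
```

```bash
python3 - <<'E'
from h import *
np.set_printoptions(precision=4,suppress=True)
o=env.get_obs();print(o['tool_pos'],o['tool_rot'],o['force'],o['time_s'])
a=snap('top','t2');b=snap('side','s2')
A=cv2.resize(a[150:220,240:330],(450,350));B=cv2.resize(b[80:200,190:310],(350,350))
cv2.imwrite('pics/c2.png',np.hstack([A,B])[:,:,::-1])
print(blob(a,(5,18),(250,160,310,210)),blob(b,(5,18),(200,80,300,200)))
print(proj('top',[.547,-.0155,.156]),proj('top',[.547,-.0155,.17]),proj('side',[.547,-.0155,.156]))
E
```

```text
[ 0.5477 -0.0171  0.1933] [179.8915   0.0256  93.7063] [ 0.2141 -0.8443  0.3477] 7.5
[] [([243, 146, 17, 26, 303], [251.3, 157.7]), ([225, 80, 10, 3, 20], [229.8, 81.3]), ([210, 84, 3, 8, 17], [210.9, 87.4])]
[272.0283 182.4852] [272.1607 181.7049] [251.1784 171.8019]
```

View pics/c2.png

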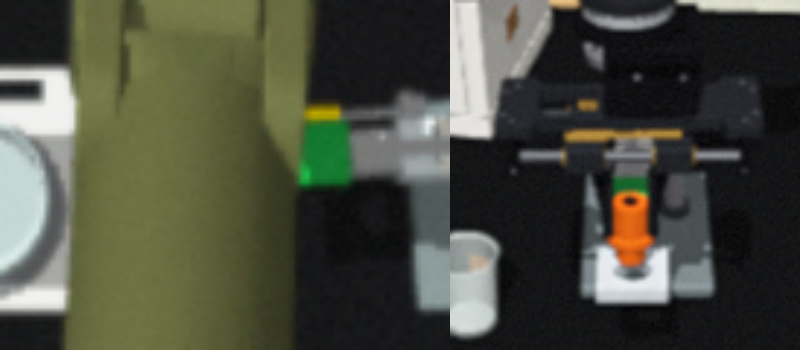

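The side crop shows the gland upright, directly over the plate's hole (gland at column 251, plate middle at 252). Lowering it gently.

Emit:
{"name": "send_rows", "arguments": {
  "plan": [
    [20, 0, 0, 4, 0, 0, 0],
    [20, 0, 0, 3, 0, 0, 0],
    [20, 0, 0, 3, 0, 0, 0],
    [20, 0, 0, 2, 0, 0, 0],
    [20, 0, 0, 2, 0, 0, 0],
    [20, 0, 0, 0, 0, 0, 0]
  ]
}}

```text
time_s: 8.2
tool_pos: [0.5467, -0.0155, 0.1777]
tool_rot: [-180.0, 0.0, 93.8]
force: [-0.2, 0.1, -0.3]
grip_width: 0.0255
```

Emit:
{"name": "send_rows", "arguments": {
  "plan": [
    [20, 0, 0, 3, 0, 0, 0],
    [20, 0, 0, 3, 0, 0, 0],
    [20, 0, 0, 0, 0, 0, 0]
  ]
}}

```text
time_s: 8.5
tool_pos: [0.5466, -0.0155, 0.1715]
tool_rot: [-180.0, 0.0, 93.8]
force: [-0.2, -0.2, -0.8]
grip_width: 0.0253
```

Emit:
{"name": "send_rows", "arguments": {
  "plan": [
    [20, 0, 0, 3, 0, 0, 0],
    [20, 0, 0, 2, 0, 0, 0],
    [20, 0, 0, 0, 0, 0, 0]
  ]
}}

```text
time_s: 8.8
tool_pos: [0.5467, -0.0155, 0.1667]
tool_rot: [-180.0, 0.0, 93.8]
force: [-0.4, -0.0, -0.2]
grip_width: 0.0257
```

Emit:
{"name": "send_rows", "arguments": {
  "plan": [
    [20, 0, 0, 1, 0, 0, 0],
    [20, 0, 0, 0.5, 0, 0, 0],
    [20, 0, 0, 0, 0, 0, 0]
  ]
}}

```text
time_s: 9.1
tool_pos: [0.5469, -0.0155, 0.1655]
tool_rot: [180.0, -0.0, 93.8]
force: [0.6, -0.8, -0.8]
grip_width: 0.0252
```

Emit:
{"name": "send_rows", "arguments": {
  "plan": [
    [20, 0, 0, 0.8, 0, 0, 0],
    [20, 0, 0, 0, 0, 0, 0],
    [40, 0, 0, 0, 0, 0, 0],
    [40, 0, 0, 0, 0, 0, 0],
    [40, 0, 0, 0, 0, 0, 0],
    [40, 0, 0, 0, 0, 0, 0]
  ]
}}

```text
time_s: 9.7
tool_pos: [0.5469, -0.0155, 0.1648]
tool_rot: [180.0, -0.0, 93.8]
force: [0.1, -0.6, -1.1]
grip_width: 0.0394
```

Emit:
{"name": "send_rows", "arguments": {
  "plan": [
    [40, 0, 0, -10, 0, 0, 0],
    [40, 0, 0, -25, 0, 0, 0],
    [50, 0, 0, -40, 0, 0, 0],
    [60, -40, 3, -30, 0, 0, 0],
    [60, -50, 3, -20, 0, 0, 0],
    [60, -50, 3, 0, 0, 0, 0],
    [60, -50, 3, 0, 0, 0, 0],
    [60, -50, 3, 0, 0, 0, 0],
    [60, -50, 3, 0, 0, 0, 0],
    [60, -40, 3, 0, 0, 0, 0],
    [60, -20, 3, 0, 0, 0, 0],
    [60, 0, 0, 0, 0, 0, 0]
  ]
}}

```text
time_s: 10.9
tool_pos: [0.5923, -0.3634, 0.2882]
tool_rot: [-179.9, 0.2, 93.5]
force: [-0.6, 0.1, 0.1]
grip_width: 0.0602
```

```bash
python3 - <<'E'
from h import *
np.set_printoptions(precision=4,suppress=True)
env.read_camera('wrist')
o=env.get_obs();w=snap('wrist','w4');b=snap('side','s4');a=snap('top','t4');print(o['tool_pos'],o['tool_rot'],o['time_s'])
B=cv2.resize(b[100:200,200:300],(290,384),interpolation=0)
cv2.imwrite('pics/c4.png',np.hstack([w,B])[:,:,::-1])
print(blob(b,(5,18),(200,80,300,200)),proj('side',[.547,-.0155,.163]))
E
```

```text
[ 0.5931 -0.3608  0.2883] [-179.9502    0.0432   93.6764] 10.95
[([245, 157, 15, 19, 231], [251.8, 166.5]), ([225, 81, 12, 2, 22], [230.6, 81.5]), ([210, 84, 3, 8, 18], [210.9, 87.2])] [251.1412 169.3692]
```

View pics/c4.png

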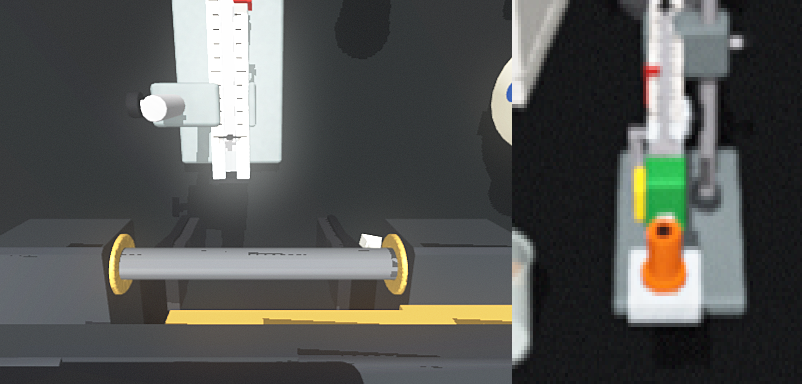

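The gland is standing seated, its flange on the plate (side crop). The wrist picture shows the black pointer at (229,137) and the red rider at (243,4), cut off at the top edge. I'll move 35 mm forward to see both.

Emit:
{"name": "send_rows", "arguments": {
  "plan": [
    [60, 20, 0, 0, 0, 0, 0],
    [60, 15, -15, 0, 0, 0, 0],
    [60, 0, 0, 0, 0, 0, 0],
    [60, 0, 0, 0, 0, 0, 0]
  ]
}}

```text
time_s: 11.5
tool_pos: [0.5772, -0.3237, 0.2891]
tool_rot: [179.9, -0.0, 94.0]
force: [0.3, 0.1, 0.7]
grip_width: 0.0599
```

```bash
python3 - <<'E'
from h import *
np.set_printoptions(precision=4,suppress=True)
o=env.get_obs();w=snap('wrist','w5');print(o['tool_pos'],o['tool_rot'],o['time_s'])
c=w[20:215,190:310];cv2.imwrite('pics/w5c.png',cv2.resize(c[:,:,::-1],(369,600),interpolation=cv2.INTER_CUBIC))
c2=w[150:210,205:275]
print(blob(w,(0,10),(180,0,330,120)))
E
```

```text
[ 0.5772 -0.3237  0.2891] [179.886   -0.0255  93.9825] 11.5
[([252, 50, 18, 12, 103], [262.1, 54.8])]
```

View pics/w5c.png

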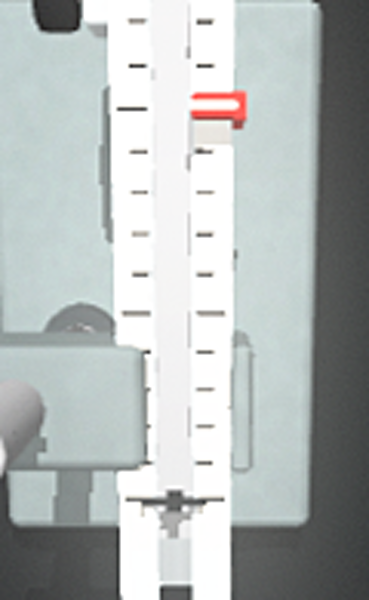

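The crop shows 10 mm ticks with the pointer at the 0 tick (row 499). The rider's white line is at row 104, against row 108 for the 100 mm tick. After correcting for height parallax, the target draw is about 100.5 mm. Now to the handle.

Emit:
{"name": "send_rows", "arguments": {
  "plan": [
    [60, 40, -2, 0, 0, 0, 0],
    [60, 45, -2, 0, 0, 0, 0],
    [60, 45, -1, 0, 0, 0, 0],
    [60, 45, -1, 0, 0, 0, 0],
    [60, 35, -1, 25, 0, 0, 0],
    [60, 15, -0.2, 30, 0, 0, 0],
    [60, 0, 0, 30, 0, 0, 0],
    [60, 0, 0, 0, 0, 0, 0],
    [60, 0, 0, 0, 0, 0, 0],
    [60, 0, 0, 0, 0, 0, 0]
  ]
}}

```text
time_s: 12.55
tool_pos: [0.5554, -0.1024, 0.2052]
tool_rot: [179.8, 0.0, 93.7]
force: [0.2, -0.8, -1.0]
grip_width: 0.0599
```

```bash
python3 - <<'E'
from h import *
o=env.get_obs();print(o['time_s'])
go(.5543,-.0998,.142,94,n=1)
b=snap('side');print(blob(b,(5,18),(200,100,300,200))[0],blob(b,(45,75),(235,100,275,180))[0])
E
```

```text
12.55
n 1 from [ 0.5554 -0.1024  0.2052] [1.7983e+02 4.0000e-02 9.3740e+01]
[2.6, -1.0, 63.2] -0.004
([245, 157, 15, 19, 231], [251.8, 166.5]) ([246, 141, 14, 19, 218], [252.6, 148.4])
```

Emit:
{"name": "send_rows", "arguments": {
  "plan": [
    [60, 2, -1, 15, 0, 0, 0],
    [60, 0, 0, 20, 0, 0, 0],
    [60, 0, 0, 18, 0, 0, 0],
    [60, 0, 0, 10, 0, 0, 0],
    [60, 0, 0, 0, 0, 0, 0],
    [60, 0, 0, 0, 0, 0, 0]
  ]
}}

```text
time_s: 13.2
tool_pos: [0.5534, -0.0994, 0.1407]
tool_rot: [180.0, 0.0, 93.8]
force: [-0.5, -0.3, 0.6]
grip_width: 0.0603
```

Emit:
{"name": "send_rows", "arguments": {
  "plan": [
    [44, 0, 0, 0, 0, 0, 0],
    [36, 0, 0, 0, 0, 0, 0],
    [30, 0, 0, 0, 0, 0, 0],
    [30, 0, 0, 0, 0, 0, 0],
    [30, 0, 0, 0, 0, 0, 0],
    [30, 0, 0, 0, 0, 0, 0],
    [30, 0, 0, 0, 0, 0, 0]
  ],
  "grip_force": 35
}}

```text
time_s: 13.9
tool_pos: [0.5532, -0.0993, 0.1411]
tool_rot: [180.0, -0.0, 93.8]
force: [-3.2, 0.1, 4.6]
grip_width: 0.0373
```

Width 37.3 mm means the button is squeezed in (39 mm nominal; the gland also read about 0.6 mm narrow). Drawing out 100.5 mm along tool x.

Emit:
{"name": "send_rows", "arguments": {
  "plan": [
    [30, 4, 0, 0, 0, 0, 0],
    [30, 8, 0, 0, 0, 0, 0],
    [30, 12, -0.1, 0, 0, 0, 0],
    [30, 15, -0.1, 0, 0, 0, 0],
    [30, 15, 0, 0, 0, 0, 0],
    [30, 15, -0.1, 0, 0, 0, 0],
    [30, 12, 0, 0, 0, 0, 0],
    [30, 10, -0.1, 0, 0, 0, 0],
    [30, 6, 0, 0, 0, 0, 0],
    [30, 3.5, 0, 0, 0, 0, 0],
    [30, 0, 0, 0, 0, 0, 0],
    [30, 0, 0, 0, 0, 0, 0]
  ]
}}

```text
time_s: 15.1
tool_pos: [0.5463, 0.0003, 0.1411]
tool_rot: [179.9, 0.1, 93.8]
force: [-2.0, -3.6, 6.3]
grip_width: 0.0373
```

```bash
python3 - <<'E'
from h import *
np.set_printoptions(precision=4,suppress=True)
o=env.get_obs();print(o['tool_pos'],o['force'],o['grip_width'],o['time_s'])
a=snap('top','t6');b=snap('side','s6')
A=cv2.resize(a[155:200,320:400],(480,270*1),interpolation=cv2.INTER_CUBIC);B=cv2.resize(b[70:230,205:295],(320,569),interpolation=cv2.INTER_CUBIC)
A=np.vstack([A,np.zeros((299,480,3),np.uint8)]);cv2.imwrite('pics/c6.png',np.hstack([A,B])[:,:,::-1])
# expected pixels: stand yaw 4.05deg
p=np.array([.5528,-.0998]);u=np.array([-np.sin(.0707),np.cos(.0707)])
for d in(0,.1005): q=p+u*(d-.225);print(d,proj('top',[*q,.184]),proj('side',[*q,.184]))
print('gland side',blob(b,(5,18),(200,120,300,260))[0],proj('side',[*(p+u*.1855),.163]))
E
```

```text
[0.5463 0.0003 0.1411] [-2.0013 -3.5807  6.2848] 0.03728636992301935 15.1
0 [386.0321 174.1751] [251.2922  99.3345]
0.1005 [349.1605 176.3779] [251.2392 116.7524]
gland side ([244, 184, 17, 21, 279], [251.6, 194.3]) [251.141  197.3159]
```

View pics/c6.png

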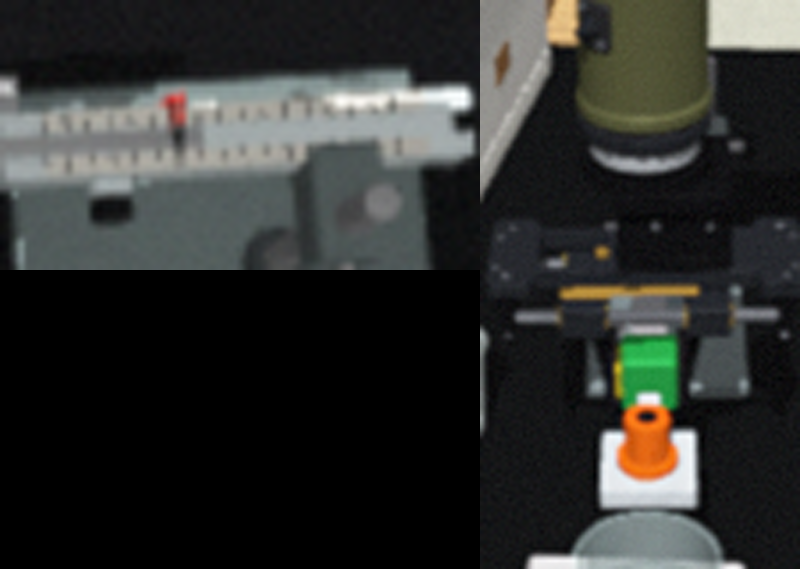

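The pointer at (178,133) in the crop stands level with the rider at (176,108), within about 1 mm. The gland sits upright in the plate. I hold briefly, then hand in.

Emit:
{"name": "send_rows", "arguments": {
  "plan": [
    [30, 0.3, 0, 0, 0, 0, 0],
    [30, 0, 0, 0, 0, 0, 0],
    [30, 0, 0, 0, 0, 0, 0],
    [30, 0, 0, 0, 0, 0, 0]
  ]
}}

```text
time_s: 15.6
tool_pos: [0.5463, 0.0002, 0.1411]
tool_rot: [179.9, 0.1, 93.8]
force: [-2.8, -2.9, 6.2]
grip_width: 0.0374
```

```bash
python3 -c "
from h import *
o=env.get_obs();print(o['tool_pos'],o['force'],o['grip_width'],o['joint_velocities'],o['time_s'])
print(env.sign_off())"
```

```text
[5.46275964e-01 2.09380798e-04 1.41067606e-01] [-2.80820771 -2.94434995  6.18641099] 0.03735143732594401 [-0.1623032   0.03675191  0.01736693  0.04896584 -0.03285658 -0.0252354
  0.06621486] 15.6
the job is handed in; nothing more can be done
None
```

I seated the orange gland in the holder plate of the parked boom and let go. I then gripped the green handle with the lock button squeezed in and drew the arm out to the red rider. I handed the job in at 15.6 s while still holding it there; no verdict is reported.

- **Draw:** the gripper moved about 99.8 mm. I had read the rider from the scale at 100 to 100.6 mm. The last top picture shows the pointer level with the rider within about 1 mm.
- **Grip:** I set 35 N. The opening of 37.4 mm is at or under the 39 mm squeezed width, so the button should be fully in. I could not read the lock joint itself. The pull of about 3 N on the tool fits the return spring.
- **Gland:** the last side picture shows it upright with its flange on the plate.
- **Other things:** I felt no knocks on the way. I took no separate last measurement of the bin fittings, dish, bottle, beaker or rider.
- **Disagreement:** the top and wrist cameras differed by 2 to 3 mm on the gland and hole positions. I followed mainly the wrist camera, and the gland went in with almost no force.

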